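# Twist a spring channel nut into the bench fixing channel

### The arm

A 6-joint arm with a two-finger parallel gripper is mounted at the origin on the work surface. World frame = base frame: x ahead of the robot, y to its left, z up, the work surface at z = 0. Lengths are in m, angles in rad, forces in N, time in s.
With the tool pointing down it reaches from about 0.3 to 1 m from the base axis. Payload 5.1 kg.
Tool frame: the origin (TCP) lies at the very end of the fingers, on their centre line; the grasp point (between the pads) lies 19 mm behind it; z points along the fingers, y is the line along which they close (so a half turn about z gives the same grasp; the last joint's range is limited). The gripper opens to 95 mm and grips with 3 to 60 N. Pads are 20 mm wide; open, the fingers measure 119 mm over their backs; the gripper's body (75 mm by 180 mm) begins 59 mm behind the grasp point.
Start: joints at [1.085, 0.124, 1.65, -0, 1.367, -0.083], TCP at [0.255, 0.598, 0.215] pointing down, gripper open.
Joint ranges: [-2.61, 2.61], [-1.02, 2.33], [0.03, 2.71], [-1.35, 4.49], [0.32, 2.68], [-2.91, 2.91]. Speed limits (rad/s): [2.57, 2.57, 3.14, 3.14, 3.14, 3.14].

### API

Orientations are given as a unit quaternion [w, x, y, z].
In Python, from rig import ctrl gives the robot as it stands.
- The arm moves only by the tool step_arm, never from a script. Its arguments are lists of equal length, an entry for each row: "rotation": the turn, a rotation vector about the world's x, y, z in degrees, a list of three; "linear": the shift along the world's x, y, z in m, a list of three; "claw": the finger opening in m, from 0 to 0.0951. A call has 1 to 5 rows; each row shifts and turns the commanded pose from where the row before left it; what a row does not reach is not made up. A row lasts 1/12 s, in which the tool goes at most 41.7 mm and 7.16 degrees, less where a joint would pass 70% of its speed; a pose out of reach is approached as far as the arm can. A call is refused whole if a number of a shift passes 0.0417 or a number of a turn 7.16, either way. A call with a gripper value outside its range is refused whole. The fingers move at their own pace and stop on an object; "squeeze" is the grip in N (left out, the last holds). Time passes only in rows, so rows that do not move let the fingers close. It gives the time, the measured TCP pose, the force, the opening and the grip force at its end, in the units of the state.
- ctrl.sense(): the state, without advancing time (a new reading comes with each control period).
- ctrl.read_camera(name): name is "scene" or "side" or "wrist"; returns a dict with "image" (480x640x3 uint8, red, green, blue), "fov_y" (degrees; the focal length in pixels is half the picture's height over the tangent of half this angle, whatever the lens; pixels are square), "cx", "cy" (the principal point, pixels), "dist" ([k1, k2, p1, p2, k3] as OpenCV has them; the pictures are not rectified), "T" (4x4, takes a point from camera to world coordinates); the wrist camera has in their place "tool_from_camera" (4x4, takes a point from camera to tool coordinates, whose origin is the TCP and whose axes are the flange's). Camera axes: x right, y up, looking along -z (the intrinsics and any distortion apply to the point x, -y, -z); pixel columns grow to the right and rows downward; lengths in m; the calibration is good to about 2 mm. A picture is of the moment at which its call begins: read the wrist's pose just before it. There is no depth.
- ctrl.finish_job(): hands the job in; it is judged then, once.
Trained networks look in a picture, given as the dict that the camera call returned (one of the last four; its "shot" number tells which), for a name from the list of things; names that differ only in an ending like _2 or _b are one class to them, and where a whole thing is asked for, a point or a joint stands for the part that bears it (a point fixed in the world has none). Each returns a list of dicts, best first, with "confidence" (0 to 1); they miss things now and then, are a little off and sometimes report something else, mostly with a low value. They report only what shows in the picture. A call takes as long as a camera call. They do not tell look-alikes from the thing itself.
- ctrl.outline_of(picture, name): "region" (480x640 bool, what is visible of it) and "rect" ([left, top, right, bottom] in pixels, round what is visible of it).
The state is a dict: "time": time; "joints": joint angles; "dq": joint speeds; "tau": joint torques, N m; "tcp_pos": TCP position; "orientation": TCP orientation; "force": force on the tool from outside, world axes, zero at the start; "moment": the same for the moment, N m; "gripper_width": finger opening in m; "finger_force": force on a finger pad.
Only numpy, scipy, OpenCV 4.12 (cv2) and the standard library are available. Lean on these libraries where they do the work, as an engineer would, in place of code of your own. Each camera call takes 0.05 s, during which the arm holds its last target. There are 200 camera calls.

### The job

Fit the spring channel nut (the one with the long grooved plate, not the one with the round foot) in the bench channel, about halfway between the two bolted-down plates: lower it lengthways through the slot, press it down against its spring, twist it a quarter turn either way and let go, so that it springs up with the channel's lips caught in its two grooves and stands square across the slot. Leave the round-footed one, the wooden lighthouse, the glue bottle and the cardboard tower where they are.

Things in the scene. Friction and masses are not known exactly. Their poses are not given: they have to be found in the camera images.
- nut: Spring channel nut, loose, about 230 g, standing upright. Steel plate 72 (x) x 28 (y) x 16 (z) mm with two grooves across its top along y, each 12 mm wide, 6 mm deep, centred at x = +-20 mm; a stem and black handle above, a spring pad below. Origin: centre of the plate's underside, 18 mm above the table at the start. z is up, x along the plate.
- nut_grip (a point): Middle of the nut's black wing handle, 60 mm above the nut's origin; axes as the nut's. The handle is 60 (x) x 16 (y) x 40 (z) mm, from 40 to 80 mm above the nut's origin, in line with the plate: grip it across its 16 mm. Below it a 14 mm square stem joins the plate.
- nut_foot (a point): Centre of the underside of the nut's spring pad, 48 (x) x 28 (y) mm. It lies 18 mm below the nut's origin with the spring extended (as at the start: the spring carries the nut's weight) and can be pressed in 15 mm, with 4 N at first rising to 8.5 N at the stop.
- channel: Steel bench channel, fixed, open side up: 260 mm long (y), 94 mm wide (x), 37 mm high; inside, its floor is 3 mm up and the clear width 88 mm. Ends capped in black. Two dark plates, 50 mm long, are bolted across its top, centred at y = +-98 mm (bolt heads up to 54 mm above the table), leaving 146 mm of open slot. Origin: centre of the underside, at table height.
- channel_slot (a point): Centre of the channel's slot, level with its top (z = 37 mm), halfway between the bolted plates; axes as the channel's. The slot runs along y and is 36 mm wide in the clear (x = +-18 mm). Its lips are turned down on both sides: 3 mm thick (x = 18 to 21 mm), lower edges 27 mm above the table.
- channel_floor (a point): Channel floor below the slot's centre, 3 mm above the table. With the pad on it and the spring extended, the nut's origin is 21 mm above the table. The nut turns under the lips only with its origin lower than 11 mm (6 mm is the stop). Let go when square across, it springs up to 17 mm, where the lips rest in the grooves.
- round_foot: Look-alike to leave alone: hold-down with a plain round steel foot 60 mm in diameter and 14 mm thick, without grooves or spring, with the same stem and black wing handle (60 x 16 mm, from 38 to 78 mm up). Loose, 280 g. Origin: centre of its underside.
- lighthouse: Bystander: turned wooden lighthouse, 148 mm high, 68 mm across the base, loose. Origin: centre of its underside.
- glue: Bystander: white glue bottle with an orange cap, 130 mm high, 52 mm across, loose. Origin: centre of its underside.
- tower: Bystander: cardboard castle tower, 60 x 60 x 94 mm, loose. Origin: centre of its underside.
Things that resemble listed ones, but are neither listed nor needed, are in the scene too. What is shaped like the nut but turquoise is not meant.

How it is judged:
At the end, for the whole second after the job is handed in: The nut is caught in the channel: square across the slot within 0.25 rad, its origin 14.5 to 19.5 mm above the channel's underside (lips in the grooves), within 7 mm of the slot's centre line and 25 mm of halfway between the plates, upright within 0.12 rad, at rest (angle between the x axis of nut and the x axis of channel, either way round below 0.25 rad and z of nut in the frame of channel between 0.0145 and 0.0195 m and x of nut in the frame of channel between -0.007 and 0.007 m and y of nut in the frame of channel between -0.025 and 0.025 m and angle between nut's own z axis and vertical below 0.12 rad and linear speed of nut below 0.02 m/s and angular speed of nut below 0.2 rad/s); the robot touches nothing.
It fails at once if the round-footed hold-down, lighthouse, glue bottle or tower is pushed more than 40 mm from its place (distance of any of round_foot, lighthouse, glue, tower from where it was at the start of the episode above 0.04 m).
It also fails if it takes over 48 s, if anything falls off the work surface, if the arm or the gripper's body presses on something with over 40 N, if the wrist force passes 120 N, or if a joint passes its speed limit or range.

## Working session

There is one attempt and no reset: what is moved stays moved. The work goes in short steps, Python scripts to look and compute and a tool call to move; the robot and the scene stay as the last step left them, time stands still between calls to the robot, and variables do not carry over. Pictures are saved under pics/ and viewed, at most 10 in all, crops included, and the job is handed in when it is done.

Besides the shell and the picture viewer there is one more tool, called after "Call:" as name(argument=value, ...) on one line, values as JSON. step_arm: Moves the arm, as the interface text tells. Its arguments: {"type":"object","properties":{"rotation":{"type":"array"},"linear":{"type":"array"},"claw":{"type":"array"},"squeeze":{"type":"number"}},"required":["rotation","linear","claw"]}

```bash
mkdir -p pics; ls
cat > h.py <<'E'
import numpy as np, cv2
from rig import ctrl
from scipy.spatial.transform import Rotation as R
def K(p):
    f=240/np.tan(np.radians(p["fov_y"])/2); return np.array([[f,0,p["cx"]],[0,f,p["cy"]],[0,0,1.]])
def shot(n):
    s=ctrl.sense(); p=ctrl.read_camera(n)
    if n=="wrist":
        T=np.eye(4); q=s["orientation"]; T[:3,:3]=R.from_quat([q[1],q[2],q[3],q[0]]).as_matrix(); T[:3,3]=s["tcp_pos"]
        p["T"]=T@np.array(p["tool_from_camera"])
    p["T"]=np.array(p["T"]); return p
def onplane(p,uv,z):
    uv=np.array(uv,float).reshape(-1,1,2)
    n=cv2.undistortPoints(uv,K(p),np.array(p["dist"],float)).reshape(-1,2)
    d=np.c_[n[:,0],-n[:,1],-np.ones(len(n))]@p["T"][:3,:3].T; o=p["T"][:3,3]
    return o+d*((z-o[2])/d[:,2])[:,None]
def proj(p,X):
    X=np.atleast_2d(X); c=(X-p["T"][:3,3])@p["T"][:3,:3]; c=c*[1,-1,-1]
    return cv2.projectPoints(c,np.zeros(3),np.zeros(3),K(p),np.array(p["dist"],float))[0].reshape(-1,2)
def save(n,im): cv2.imwrite("pics/"+n,np.ascontiguousarray(im[...,::-1]))
E
python3 - <<'E'
from h import *
for n in ["scene","side"]:
    p=shot(n); save(n+"0.png",p["image"]); print(n,p["T"][:3,3].round(3),p["fov_y"],p["dist"])
    for o in ["nut","nut_grip","channel","round_foot","lighthouse","glue","tower"]:
        print(o,[(round(d["confidence"],2),[int(v) for v in d["rect"]]) for d in ctrl.outline_of(p,o)])
E
```

```text
pics
scene [ 1.07  -0.521  0.572] 57.15757769686513 [0.01811952 0.         0.         0.         0.        ]
nut [(0.94, [88, 327, 145, 386]), (0.94, [181, 238, 220, 288]), (0.69, [84, 286, 114, 334]), (0.61, [151, 276, 190, 333])]
nut_grip [(0.63, [151, 278, 189, 336]), (0.61, [180, 242, 218, 291]), (0.6, [88, 326, 145, 385]), (0.6, [84, 282, 112, 332])]
channel [(0.93, [229, 233, 360, 321])]
round_foot [(0.59, [337, 182, 359, 213])]
lighthouse [(0.74, [431, 189, 464, 250])]
glue [(0.76, [191, 371, 242, 455])]
tower [(0.65, [379, 276, 436, 346])]
side [ 0.036 -0.66   0.88 ] 42.82761028588548 [-0.14054436  0.          0.          0.          0.        ]
nut [(0.9, [263, 301, 297, 363]), (0.71, [404, 355, 433, 419]), (0.66, [335, 391, 383, 445]), (0.59, [334, 326, 372, 379])]
nut_grip [(0.91, [329, 324, 375, 384]), (0.84, [403, 353, 433, 419]), (0.77, [332, 392, 383, 442]), (0.76, [262, 299, 290, 364])]
channel [(0.75, [240, 208, 352, 323]), (0.7, [332, 324, 374, 379])]
round_foot [(0.7, [152, 176, 179, 224])]
lighthouse [(0.95, [249, 105, 277, 167])]
glue [(0.76, [464, 275, 503, 334])]
tower [(0.94, [355, 166, 399, 224])]
```

View pics/scene0.png

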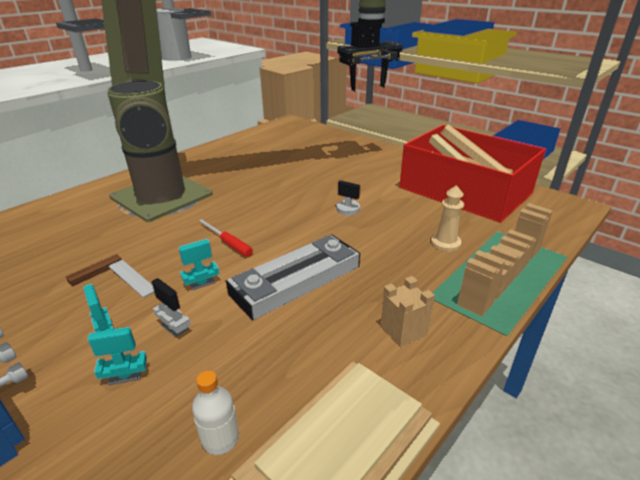

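View pics/side0.png

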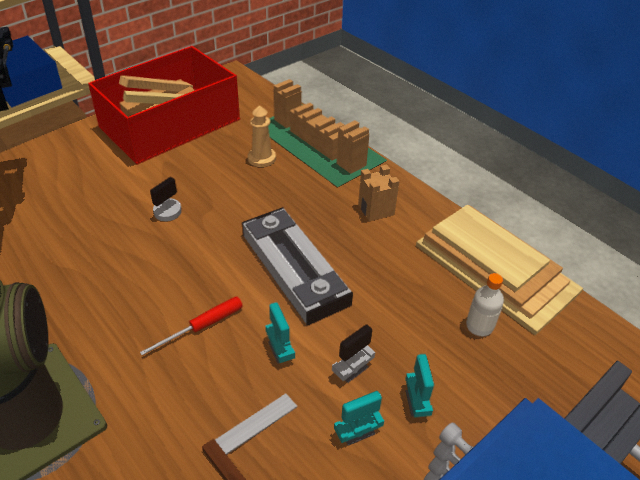

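Nut candidates: the black-handled grooved plate at scene (170,305) / side (354,352). Turquoise look-alikes are at scene (198,262), (115,358), (95,310). The round-footed one is at scene (348,197). By the description I choose (170,305).

```bash
cat >> h.py <<'E'
from scipy.optimize import minimize
def box(x0,x1,y0,y1,z0,z1): return np.array([[x,y,z] for x in(x0,x1) for y in(y0,y1) for z in(z0,z1)],float)/1000
NUT=[box(-36,36,-14,14,18,34),box(-24,24,-14,14,0,3),box(-7,7,-7,7,34,58),box(-30,30,-8,8,58,98)]
CH=[box(-47,47,-130,130,0,37),box(-47,47,-123,-73,37,42),box(-47,47,73,123,37,42)]
def place(B,q):
    c,s=np.cos(q[2]),np.sin(q[2]); return B@np.array([[c,-s,0],[s,c,0],[0,0,1]]).T+[q[0],q[1],q[3] if len(q)>3 else 0]
def sil(p,model,q):
    m=np.zeros((480,640),np.uint8)
    for B in model:
        h=cv2.convexHull((proj(p,place(B,q))*16).astype(np.float32)).round().astype(np.int32); cv2.fillConvexPoly(m,h,255,cv2.LINE_AA,4)
    return m/255.
def fit(views,model,q0s):
    def cost(q): 
        r=0
        for p,reg in views:
            m=sil(p,model,q); r+=1-np.minimum(m,reg).sum()/np.maximum(m,reg).sum()
        return r/len(views)
    best=None
    for q0 in q0s:
        q0=np.array(q0); S=np.vstack([q0]+[q0+d for d in np.diag([.01,.01,.15])])
        r=minimize(cost,q0,method="Nelder-Mead",options=dict(initial_simplex=S,xatol=1e-4,fatol=1e-5))
        if best is None or r.fun<best.fun: best=r
    return best.x,best.fun
E
python3 - <<'E'
from h import *
P={n:shot(n) for n in ["scene","side"]}
def pick(n,o,uv):
    return [d["region"] for d in ctrl.outline_of(P[n],o) if abs(np.array(d["rect"]).reshape(2,2).mean(0)-uv).max()<14][0].astype(float)
for o,mod,a,b,h in [("nut",NUT,(170,305),(354,352),.05),("channel",CH,(294,277),(296,265),.02)]:
    v=[(P["scene"],pick("scene",o,a)),(P["side"],pick("side",o,b))]
    x=onplane(P["scene"],a,h)[0]; y=onplane(P["side"],b,h)[0]; print(o,x.round(3),y.round(3))
    q,c=fit(v,mod,[[*((x+y)/2)[:2],w] for w in np.arange(-1.5,1.6,.5)]); print(q.round(4),round(c,3))
for o,a,b in [("round",(348,205),(167,208)),("teal",(198,262),(280,335)),("teal2",(95,310),(358,420)),("teal3",(115,358),(420,388)),("light",(447,243),(262,155))]:
    print(o,onplane(P["scene"],a,.03).round(3),onplane(P["side"],b,.03).round(3))
im=P["scene"]["image"][250:400,60:260]; save("crop1.png",cv2.resize(im,None,fx=4,fy=4,interpolation=cv2.INTER_CUBIC))
E
```

```text
nut [ 0.475 -0.264  0.05 ] [ 0.476 -0.268  0.05 ]
[ 0.4761 -0.2688 -0.0276] 0.121
channel [ 0.556 -0.036  0.02 ] [ 0.544 -0.034  0.02 ]
[ 0.5467 -0.0244 -0.1771] 0.05
round [[0.461 0.255 0.03 ]] [[0.433 0.257 0.03 ]]
teal [[ 0.379 -0.141  0.03 ]] [[ 0.413 -0.151  0.03 ]]
teal2 [[ 0.361 -0.351  0.03 ]] [[ 0.404 -0.356  0.03 ]]
teal3 [[ 0.497 -0.383  0.03 ]] [[ 0.52  -0.379  0.03 ]]
light [[0.734 0.263 0.03 ]] [[0.698 0.278 0.03 ]]
```

View pics/crop1.png

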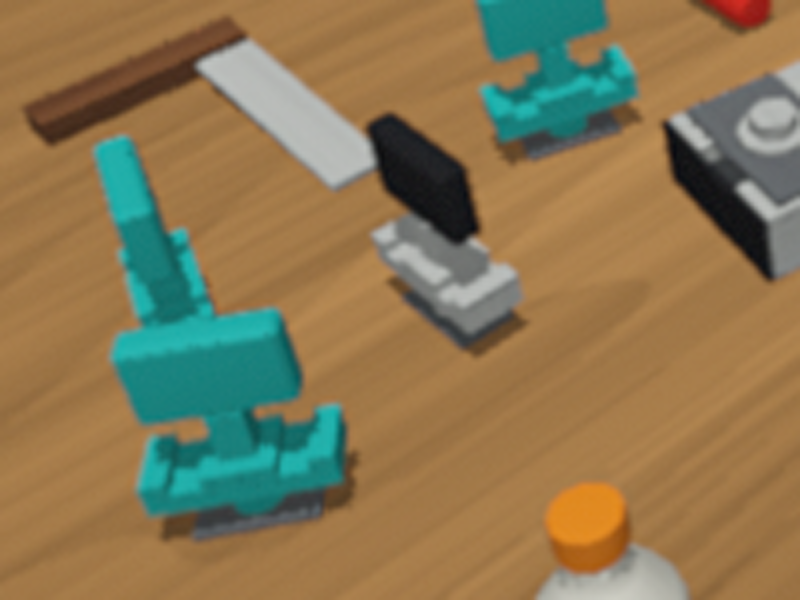

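The crop confirms it: a grey plate with two grooves and a black wing handle (crop centre 440,230), near world (0.476,-0.269), yaw about 0. I'll check the tool yaw next.

Run:
```python
from h import *
s=ctrl.sense(); q=s["orientation"]; M=R.from_quat([*q[1:],q[0]]).as_matrix(); print(M.round(3),s["tcp_pos"],s["gripper_width"],s["joints"])
p=ctrl.read_camera("wrist"); print(np.array(p["tool_from_camera"]).round(3),p["fov_y"])
```

```text
[[-0.92   0.392 -0.   ]
 [ 0.392  0.92  -0.   ]
 [ 0.    -0.    -1.   ]] [0.25480229 0.59793887 0.2146301 ] 0.09491975516278547 [ 1.08540758e+00  1.23799237e-01  1.65034494e+00 -4.49762747e-06
  1.36750711e+00 -8.25702607e-02]
[[ 0.     0.955  0.295  0.084]
 [ 1.    -0.    -0.    -0.   ]
 [-0.     0.295 -0.955 -0.17 ]
 [ 0.     0.     0.     1.   ]] 59.681738984386676
```

Call:
step_arm(rotation=[[0, 0, 0.86], [0, 0, 0.86], [0, 0, 0.86], [0, 0, 0.86], [0, 0, 0.86]], linear=[[0.0088, -0.0347, 0], [0.0088, -0.0347, 0], [0.0088, -0.0347, 0], [0.0088, -0.0347, 0], [0.0088, -0.0347, 0]], claw=[0.07, 0.07, 0.07, 0.07, 0.07])

```text
time: 1.57
tcp_pos: [0.2989, 0.423, 0.2146]
orientation: [0.0, 0.162, 0.987, 0.0]
force: [0.1, -0.6, -0.3]
gripper_width: 0.0714
finger_force: 0.0
```

Call:
step_arm(rotation=[[0, 0, 0.86], [0, 0, 0.86], [0, 0, 0.86], [0, 0, 0.86], [0, 0, 0.86]], linear=[[0.0088, -0.0347, 0], [0.0088, -0.0347, 0], [0.0088, -0.0347, 0], [0.0088, -0.0347, 0], [0.0088, -0.0347, 0]], claw=[0.07, 0.07, 0.07, 0.07, 0.07])

```text
time: 1.98
tcp_pos: [0.3428, 0.2494, 0.2149]
orientation: [0.0, 0.125, 0.992, 0.0]
force: [0.8, 1.1, 0.1]
gripper_width: 0.0699
finger_force: 0.0
```

Call:
step_arm(rotation=[[0, 0, 0.86], [0, 0, 0.86], [0, 0, 0.86], [0, 0, 0.86], [0, 0, 0.86]], linear=[[0.0088, -0.0347, 0], [0.0088, -0.0347, 0], [0.0088, -0.0347, 0], [0.0088, -0.0347, 0], [0.0088, -0.0347, 0]], claw=[0.07, 0.07, 0.07, 0.07, 0.07])

```text
time: 2.4
tcp_pos: [0.3869, 0.0758, 0.2151]
orientation: [0.001, 0.088, 0.996, 0.0]
force: [0.7, 0.3, -0.5]
gripper_width: 0.0704
finger_force: 0.0
```

Call:
step_arm(rotation=[[0, 0, 0.86], [0, 0, 0.86], [0, 0, 0.86], [0, 0, 0.86], [0, 0, 0.86]], linear=[[0.0088, -0.0347, 0], [0.0088, -0.0347, 0], [0.0088, -0.0347, 0], [0.0088, -0.0347, 0], [0.0088, -0.0347, 0]], claw=[0.07, 0.07, 0.07, 0.07, 0.07])

```text
time: 2.82
tcp_pos: [0.4309, -0.098, 0.215]
orientation: [0.001, 0.051, 0.999, -0.0]
force: [1.1, -0.2, -0.4]
gripper_width: 0.07
finger_force: 0.0
```

Run:
```python
from h import *
p=shot("wrist"); np.save("w1.npy",p,allow_pickle=True)
for o,mod,q0 in [("nut",NUT,[.476,-.269,-.03]),("channel",CH,[.5467,-.0244,-.177])]:
  for d in ctrl.outline_of(p,o):
    print(o,round(d["confidence"],2),[int(v) for v in d["rect"]])
im=p["image"].copy()
for mod,q in [(NUT,[.476,-.269,-.03]),(CH,[.5467,-.0244,-.177])]:
    for B in mod:
        cv2.polylines(im,[cv2.convexHull(proj(p,place(B,q)).astype(np.float32)).astype(np.int32)],True,(255,0,0),1)
save("w1.png",im)
```

```text
nut 0.78 [5, 286, 87, 359]
nut 0.69 [0, 166, 65, 261]
nut 0.63 [195, 165, 294, 228]
nut 0.62 [95, 237, 176, 329]
```

View pics/w1.png

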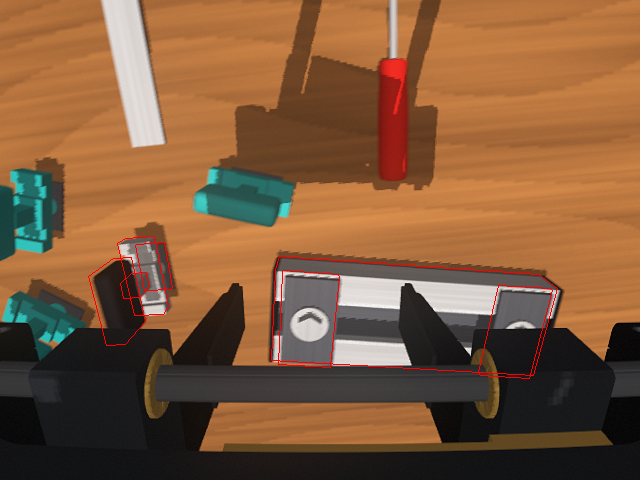

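The wrist view shows the channel outline fitting well at (275-560,255-375). The nut is at (135,285), and its yaw is a bit off my model, so I'll look from closer.

Call:
step_arm(rotation=[[0, 0, 0.86], [0, 0, 0.86], [0, 0, 0.86], [0, 0, 0.86], [0, 0, 0.86]], linear=[[0.022, -0.033, 0], [0.022, -0.033, 0], [0.022, -0.033, 0], [0.022, -0.033, 0], [0.022, -0.033, 0]], claw=[0.07, 0.07, 0.07, 0.07, 0.07])

```text
time: 3.38
tcp_pos: [0.5419, -0.2611, 0.2147]
orientation: [0.0, 0.013, 1.0, 0.0]
force: [0.6, 1.0, 0.5]
gripper_width: 0.0701
finger_force: 0.0
```

Call:
step_arm(rotation=[[0, 0, 0], [0, 0, 0]], linear=[[0, 0, 0], [0, 0, 0]], claw=[0.07, 0.07])

```text
time: 3.55
tcp_pos: [0.5413, -0.2609, 0.2135]
orientation: [-0.001, 0.014, 1.0, 0.001]
force: [1.1, 0.4, 0.3]
gripper_width: 0.0702
finger_force: 0.0
```

Run:
```python
from h import *
p=shot("wrist"); 
D=ctrl.outline_of(p,"nut"); e=proj(p,[.476,-.269,.05])[0]
for d in D: print(round(d["confidence"],2),[int(v) for v in d["rect"]],e.round())
d=min(D,key=lambda d:abs(np.array(d["rect"]).reshape(2,2).mean(0)-e).sum())
q,c=fit([(p,d["region"].astype(float))],NUT,[[.476,-.269,w] for w in(-.6,-.3,0,.3)]); print(q.round(4),c)
s=ctrl.sense(); Q=s["orientation"]; M=R.from_quat([*Q[1:],Q[0]]).as_matrix(); print(s["tcp_pos"],np.degrees(np.arctan2(M[1,1],M[0,1])),s["time"])
im=p["image"].copy()
for B in NUT: cv2.polylines(im,[cv2.convexHull(proj(p,place(B,q)).astype(np.float32)).round().astype(np.int32)],True,(255,0,0),1)
save("w2.png",im)
```

```text
0.77 [108, 147, 226, 229] [308. 138.]
0.7 [145, 0, 223, 95] [308. 138.]
0.68 [293, 90, 332, 186] [308. 138.]
0.66 [397, 1, 522, 76] [308. 138.]
[ 0.4751 -0.2665  0.0116] 0.08483154485413624
[ 0.54063045 -0.25952747  0.21444164] 88.48235276179572 3.65
```

View pics/w2.png

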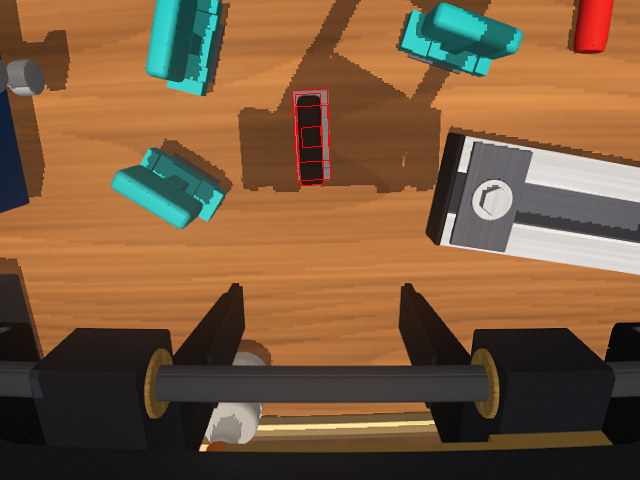

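The wrist view shows the nut at (311,140) with the fitted outline on it. The fingers have room between the turquoise parts, so I'll go down and grip.

Call:
step_arm(rotation=[[0, 0, 0.8], [0, 0, 0.7], [0, 0, 0], [0, 0, 0], [0, 0, 0]], linear=[[-0.033, -0.003, 0], [-0.0323, -0.0035, 0], [0, 0, -0.03], [0, 0, -0.035], [0, 0, -0.035]], claw=[0.06, 0.06, 0.06, 0.06, 0.06], squeeze=40)

```text
time: 4.07
tcp_pos: [0.4757, -0.2665, 0.1161]
orientation: [0.002, 0.0, 1.0, -0.001]
force: [0.3, -1.1, -0.6]
gripper_width: 0.0601
finger_force: 0.0
```

Call:
step_arm(rotation=[[0, 0, 0], [0, 0, 0], [0, 0, 0], [0, 0, 0], [0, 0, 0]], linear=[[0, 0, -0.028], [0, 0, -0.025], [0, 0, 0], [0, 0, 0], [0, 0, 0]], claw=[0.06, 0.06, 0.03, 0.01, 0])

```text
time: 4.48
tcp_pos: [0.4765, -0.2674, 0.0639]
orientation: [0.001, 0.0, 1.0, -0.001]
force: [-0.5, -0.6, -0.1]
gripper_width: 0.045
finger_force: 0.0
```

Call:
step_arm(rotation=[[0, 0, 0], [0, 0, 0], [0, 0, 0], [0, 0, 0]], linear=[[0, 0, 0], [0, 0, 0], [0, 0, 0], [0, 0, 0]], claw=[0, 0, 0, 0])

```text
time: 4.82
tcp_pos: [0.4761, -0.2679, 0.0629]
orientation: [0.001, 0.001, 1.0, -0.001]
force: [1.1, 1.0, 0.8]
gripper_width: 0.0187
finger_force: 0.5
```

Call:
step_arm(rotation=[[0, 0, 0], [0, 0, 0], [0, 0, 0], [0, 0, 0], [0, 0, 0]], linear=[[0, 0, 0], [0, 0, 0], [0, 0, 0.03], [0, 0, 0.04], [0, 0, 0.04]], claw=[0, 0, 0, 0, 0])

```text
time: 5.23
tcp_pos: [0.4739, -0.2665, 0.1704]
orientation: [-0.002, 0.001, 1.0, 0.002]
force: [0.1, -0.2, -1.2]
gripper_width: 0.0157
finger_force: 40.0
```

Call:
step_arm(rotation=[[0, 0, -7], [0, 0, -7], [0, 0, -7], [0, 0, -7], [0, 0, -7]], linear=[[0.005, 0.0163, 0], [0.005, 0.0163, 0], [0.005, 0.0163, 0], [0.005, 0.0163, 0], [0.005, 0.0163, 0]], claw=[0, 0, 0, 0, 0])

```text
time: 5.65
tcp_pos: [0.5001, -0.1852, 0.1708]
orientation: [-0.001, 0.304, 0.953, 0.0]
force: [0.4, 1.2, -2.1]
gripper_width: 0.0158
finger_force: 40.0
```

Call:
step_arm(rotation=[[0, 0, -7], [0, 0, -7], [0, 0, -7], [0, 0, -7], [0, 0, -7]], linear=[[0.005, 0.0163, 0], [0.005, 0.0163, 0], [0.005, 0.0163, 0], [0.005, 0.0163, 0], [0.005, 0.0163, 0]], claw=[0, 0, 0, 0, 0])

```text
time: 6.07
tcp_pos: [0.525, -0.1036, 0.1707]
orientation: [-0.001, 0.577, 0.817, -0.0]
force: [0.2, 0.6, -2.5]
gripper_width: 0.0157
finger_force: 40.0
```

Call:
step_arm(rotation=[[0, 0, -7], [0, 0, -7], [0, 0, -7], [0, 0, -7], [0, 0, -2]], linear=[[0.005, 0.0163, 0], [0.005, 0.0163, 0], [0.005, 0.0163, 0], [0.005, 0.0163, 0], [0, 0.0153, 0]], claw=[0, 0, 0, 0, 0])

```text
time: 6.48
tcp_pos: [0.5455, -0.0232, 0.1707]
orientation: [-0.0, 0.768, 0.641, -0.0]
force: [-0.8, -1.2, -1.4]
gripper_width: 0.0156
finger_force: 40.0
```

Call:
step_arm(rotation=[[0, 0, 0], [0, 0, 0]], linear=[[0, 0, 0], [0, 0, 0]], claw=[0, 0])

```text
time: 6.65
tcp_pos: [0.545, -0.0237, 0.1708]
orientation: [-0.0, 0.766, 0.643, -0.001]
force: [0.4, 0.0, -2.2]
gripper_width: 0.0158
finger_force: 40.0
```

Run:
```python
from h import *
p=shot("wrist"); s=ctrl.sense(); Q=s["orientation"]; M=R.from_quat([*Q[1:],Q[0]]).as_matrix(); print(s["tcp_pos"],np.degrees(np.arctan2(M[1,1],M[0,1])),s["time"],s["gripper_width"],s["finger_force"])
import pickle; pickle.dump(p,open("w3.pkl","wb"))
for d in ctrl.outline_of(p,"channel"): print(d["confidence"],d["rect"])
save("w3raw.png",p["image"])
im=p["image"].copy(); q=[.5467,-.0244,-.177]
for x in (-18,18,-47,47):
    a=proj(p,place(np.array([[x,-73,37],[x,73,37.]])/1000,q)); cv2.line(im,*[tuple(int(v) for v in r.round()) for r in a],(255,0,0),1)
for y in (-73,73):
    a=proj(p,place(np.array([[-47,y,37],[47,y,37.]])/1000,q)); cv2.line(im,*[tuple(int(v) for v in r.round()) for r in a],(0,255,0),1)
t=s["tcp_pos"]; qn=[t[0],t[1],-.177-np.pi/2,t[2]-.0616]
for B in NUT: cv2.polylines(im,[cv2.convexHull(proj(p,place(B,qn)).astype(np.float32)).round().astype(np.int32)],True,(255,255,0),1)
save("w3.png",im)
```

```text
[ 0.54504737 -0.02422676  0.17094355] -10.000087967751991 6.7 0.015800374989115254 39.99564349651337
0.93 [255.0, 26.4, 397.5, 328.9]
```

View pics/w3.png

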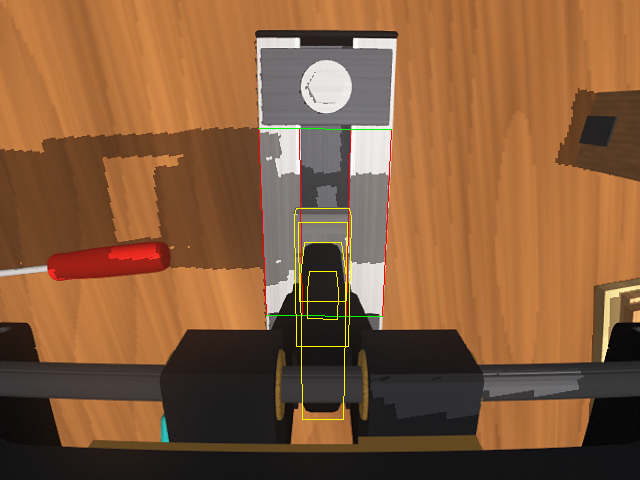

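The wrist view shows the nut between the pads at (323,275), with its plate over the slot, whose edges lie at columns 300-350. The modelled lines agree to about 1-2 px. I'll measure the slot and outer edges more exactly.

Run:
```python
from h import *
import pickle
p=pickle.load(open("w3.pkl","rb")); q=[.5467,-.0244,-.177]
# resample the top plane in the channel frame: 0.5 mm grid
x=np.arange(-60,60.1,.5); ys=np.arange(30,70,1.)
g=p["image"].astype(np.float32)
for xx in (-47,-18,18,47):
    res=[]
    for y in ys:
        xs=np.arange(xx-7,xx+7.01,.25); uv=proj(p,place(np.c_[xs,0*xs+y,0*xs+37]/1000,q)).astype(np.float32)
        v=cv2.remap(g,uv[:,:1],uv[:,1:],cv2.INTER_LINEAR).reshape(-1,3)
        d=np.abs(v[4:]-v[:-4]).sum(1); res.append((xs[2+d.argmax()],d.max(),y))
    res=np.array(res); r=res[res[:,1]>60]; print(xx,len(r),np.median(r[:,0]),np.polyfit(r[:,2],r[:,0],1).round(3), np.percentile(r[:,0],[20,80]))
# plate edge in image col: nut's actual vs model skip; far plate edge along y
res=[]
for xx in (-40,-35,-30,30,35,40):
    yy=np.arange(60,90,.25); uv=proj(p,place(np.c_[0*yy+xx,yy,0*yy+40]/1000,q)).astype(np.float32)
    v=cv2.remap(g,uv[:,:1],uv[:,1:],cv2.INTER_LINEAR).reshape(-1,3); d=np.abs(v[4:]-v[:-4]).sum(1); res.append(yy[2+d.argmax()])
print("far y edge",res)
# held nut: plate lateral edges at image row of its far end
save("crop3.png",cv2.resize(p["image"][190:330,240:420],None,fx=4,fy=4,interpolation=cv2.INTER_CUBIC))
```

```text
-47 40 -46.75 [ 7.0000e-03 -4.6709e+01] [-46.75 -46.5 ]
-18 40 -17.5 [ 1.0000e-03 -1.7552e+01] [-17.5 -17.5]
18 40 18.25 [1.0000e-03 1.8101e+01] [18.   18.25]
47 40 47.5 [7.0000e-03 4.7082e+01] [47.5  47.55]
far y edge [np.float64(75.25), np.float64(75.75), np.float64(75.75), np.float64(75.5), np.float64(75.5), np.float64(75.5)]
```

View pics/crop3.png

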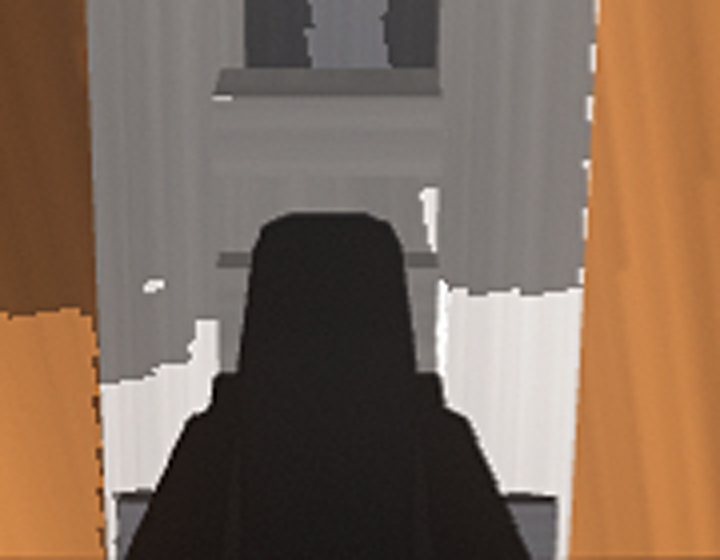

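Lateral error is under 1 mm, so I'll shift 2 mm in +x and descend.

Call:
step_arm(rotation=[[0, 0, 0], [0, 0, 0], [0, 0, 0], [0, 0, 0], [0, 0, 0]], linear=[[0.002, 0.001, -0.015], [0, 0, -0.025], [0, 0, -0.025], [0, 0, -0.02], [0, 0, -0.0116]], claw=[0, 0, 0, 0, 0])

```text
time: 7.17
tcp_pos: [0.5456, -0.0238, 0.072]
orientation: [-0.002, 0.767, 0.642, -0.002]
force: [-0.5, -0.5, -3.1]
gripper_width: 0.0157
finger_force: 40.0
```

Call:
step_arm(rotation=[[0, 0, 0], [0, 0, 0], [0, 0, 0]], linear=[[0, 0, -0.005], [0, 0, -0.002], [0, 0, 0]], claw=[0, 0, 0])

```text
time: 7.42
tcp_pos: [0.548, -0.0234, 0.0686]
orientation: [0.0, 0.767, 0.642, 0.0]
force: [0.3, -0.3, -2.0]
gripper_width: 0.0163
finger_force: 40.0
```

Call:
step_arm(rotation=[[0, 0, 0], [0, 0, 0], [0, 0, 0], [0, 0, 0], [0, 0, 0]], linear=[[0, 0, -0.004], [0, 0, -0.004], [0, 0, -0.004], [0, 0, -0.004], [0, 0, 0]], claw=[0, 0, 0, 0, 0])

```text
time: 7.83
tcp_pos: [0.5494, -0.0233, 0.0533]
orientation: [0.002, 0.766, 0.642, 0.001]
force: [1.2, -0.1, 5.5]
gripper_width: 0.0158
finger_force: 40.0
```

Call:
step_arm(rotation=[[0, 0, 0], [0, 0, 0]], linear=[[0, 0, 0], [0, 0, 0]], claw=[0, 0])

```text
time: 8.0
tcp_pos: [0.5494, -0.0234, 0.0538]
orientation: [0.002, 0.766, 0.642, 0.001]
force: [1.5, 0.2, 5.5]
gripper_width: 0.0155
finger_force: 40.0
```

Spring force is about 7.8 N, so the origin is near 8.5 mm. I'll press 1.5 mm more and twist +90°.

Call:
step_arm(rotation=[[0, 0, 0], [0, 0, 2], [0, 0, 6], [0, 0, 6], [0, 0, 6]], linear=[[0, 0, -0.0015], [0, 0, 0], [0, 0, 0], [0, 0, 0], [0, 0, 0]], claw=[0, 0, 0, 0, 0])

```text
time: 8.42
tcp_pos: [0.5487, -0.023, 0.0521]
orientation: [0.001, 0.641, 0.767, 0.001]
force: [-0.5, 0.4, 6.4]
gripper_width: 0.0159
finger_force: 40.0
```

Call:
step_arm(rotation=[[0, 0, 6], [0, 0, 6], [0, 0, 6], [0, 0, 6], [0, 0, 6]], linear=[[0, 0, 0], [0, 0, 0], [0, 0, 0], [0, 0, 0], [0, 0, 0]], claw=[0, 0, 0, 0, 0])

```text
time: 8.83
tcp_pos: [0.5486, -0.023, 0.052]
orientation: [0.001, 0.421, 0.907, 0.0]
force: [-0.9, -0.1, 5.7]
gripper_width: 0.0154
finger_force: 40.0
```

Turned 50° freely; 40° remain.

Call:
step_arm(rotation=[[0, 0, 7], [0, 0, 7], [0, 0, 7], [0, 0, 7], [0, 0, 7]], linear=[[0, 0, 0], [0, 0, 0], [0, 0, 0], [0, 0, 0], [0, 0, 0]], claw=[0, 0, 0, 0, 0])

```text
time: 9.25
tcp_pos: [0.5487, -0.0231, 0.0521]
orientation: [0.001, 0.128, 0.992, 0.0]
force: [-0.6, 1.2, 6.6]
gripper_width: 0.0157
finger_force: 40.0
```

Call:
step_arm(rotation=[[0, 0, 4.9], [0, 0, 0], [0, 0, 0]], linear=[[0, 0, 0], [0, 0, 0], [0, 0, 0]], claw=[0, 0, 0])

```text
time: 9.5
tcp_pos: [0.5487, -0.0231, 0.0521]
orientation: [0.001, 0.088, 0.996, -0.0]
force: [-0.2, 0.3, 6.1]
gripper_width: 0.0159
finger_force: 40.0
```

Run:
```python
from h import *
s=ctrl.sense(); Q=s["orientation"]; M=R.from_quat([*Q[1:],Q[0]]).as_matrix(); print(s["tcp_pos"],np.degrees(np.arctan2(M[1,1],M[0,1])),s["force"],s["moment"])
```

```text
[ 0.54872084 -0.02310166  0.0520806 ] 79.84988728347213 [-0.23339414  0.25414854  6.08865676] [0.02780796 0.06329691 0.10709958]
```

Square at 79.85°. I'll ease up into the grooves, then release.

Call:
step_arm(rotation=[[0, 0, 0], [0, 0, 0], [0, 0, 0], [0, 0, 0], [0, 0, 0]], linear=[[-0.001, 0, 0.002], [0, 0, 0.002], [0, 0, 0.002], [0, 0, 0.002], [0, 0, 0]], claw=[0, 0, 0, 0, 0])

```text
time: 9.92
tcp_pos: [0.5482, -0.0231, 0.06]
orientation: [0.002, 0.089, 0.996, 0.0]
force: [3.2, 0.5, 4.3]
gripper_width: 0.0158
finger_force: 40.0
```

Call:
step_arm(rotation=[[0, 0, 0], [0, 0, 0], [0, 0, 0], [0, 0, 0], [0, 0, 0]], linear=[[0, 0, 0], [0, 0, 0], [0, 0, 0], [0, 0, 0], [0, 0, 0]], claw=[0.02, 0.03, 0.05, 0.05, 0.05])

```text
time: 10.33
tcp_pos: [0.5455, -0.0229, 0.0575]
orientation: [-0.001, 0.089, 0.996, 0.0]
force: [-0.6, -0.2, -0.1]
gripper_width: 0.0412
finger_force: 0.0
```

Call:
step_arm(rotation=[[0, 0, 0], [0, 0, 0], [0, 0, 0], [0, 0, 0], [0, 0, 0]], linear=[[0, 0, 0.02], [0, 0, 0.035], [0, 0, 0.035], [0, 0, 0.035], [0, 0, 0.03]], claw=[0.05, 0.05, 0.05, 0.05, 0.05])

```text
time: 10.75
tcp_pos: [0.5465, -0.023, 0.2157]
orientation: [0.0, 0.089, 0.996, -0.0]
force: [0.4, -1.4, -0.3]
gripper_width: 0.0505
finger_force: 0.0
```

Call:
step_arm(rotation=[[0, 0, 0], [0, 0, 0], [0, 0, 0], [0, 0, 0]], linear=[[0.035, 0, 0], [0.035, 0, 0], [0, 0, 0], [0, 0, 0]], claw=[0.05, 0.05, 0.05, 0.05])

```text
time: 11.08
tcp_pos: [0.6167, -0.023, 0.2119]
orientation: [-0.002, 0.089, 0.996, 0.0]
force: [-0.3, -0.3, 0.3]
gripper_width: 0.0502
finger_force: 0.0
```

Run:
```python
from h import *
p=shot("wrist"); im=p["image"].copy(); 
q=[.5474,-.0234,-.177,.017-.018]
for B in NUT[0:1]+NUT[3:]: cv2.polylines(im,[cv2.convexHull(proj(p,place(B,q)).astype(np.float32)).round().astype(np.int32)],True,(255,0,0),1)
u,v=proj(p,[.547,-.024,.05])[0].astype(int); print(u,v)
a=p["image"][max(0,v-90):v+90,max(0,u-100):u+100]; b=im[max(0,v-90):v+90,max(0,u-100):u+100]
save("w4.png",cv2.resize(np.hstack([a,b]),None,fx=2,fy=2,interpolation=cv2.INTER_CUBIC))
s=shot("side"); im=s["image"].copy()
for B in NUT[3:]: cv2.polylines(im,[cv2.convexHull(proj(s,place(B,q)).astype(np.float32)).round().astype(np.int32)],True,(255,0,0),1)
c=np.hstack([s["image"][180:340,220:370],im[180:340,220:370]])
save("s4.png",cv2.resize(c,None,fx=2.6,fy=2.6,interpolation=cv2.INTER_CUBIC))
```

```text
304 133
```

View pics/w4.png

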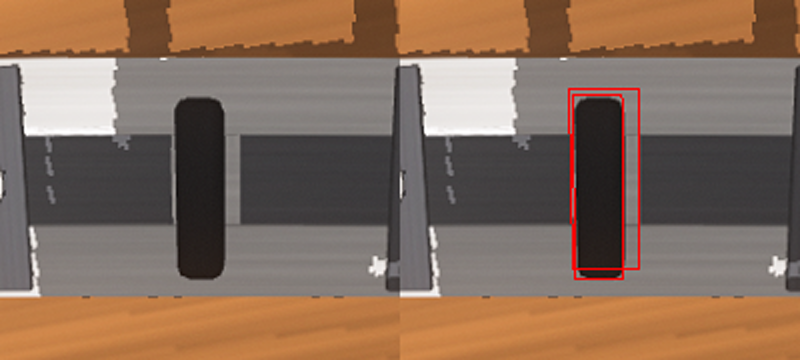

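View pics/s4.png

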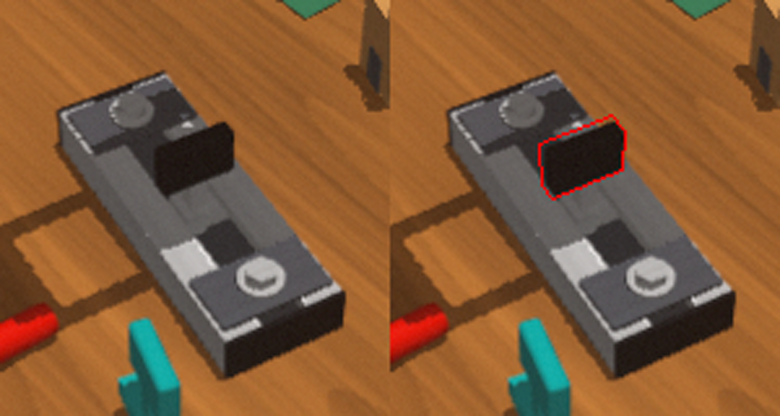

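The pictures show the nut caught square across the slot. The lips cover the plate ends, and the handle is within 1-2 mm of the pose I modelled at 17 mm height. It is upright and the gripper is clear.

```bash
python3 -c "
from rig import ctrl
print(ctrl.finish_job())"
```

```text
the job is handed in; nothing more can be done
None
```

The nut is caught in the channel, square across the slot and about halfway between the plates; the last pictures put it within 1–2 mm of the intended pose, and I handed the job in at about 11 s, though the hand-in returned no verdict.

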